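Unlock and switch on the card crate's power panel

ROBOT

A 6-joint arm with a two-finger parallel gripper is mounted at the origin on the work surface. World frame = base frame: x ahead of the robot, y to its left, z up, the work surface at z = 0. Lengths are in m, angles in rad, forces in N, time in s.
With the tool pointing down it reaches from about 0.375 to 0.9 m from the base axis. Payload 3.1 kg.
Tool frame: the origin (TCP) lies at the very end of the fingers, on their centre line; the grasp point (between the pads) lies 19 mm behind it; z points along the fingers, y is the line along which they close (so a half turn about z gives the same grasp; the last joint's range is limited). The gripper opens to 85 mm and grips with 20 to 120 N. Pads are 22 mm wide; open, the fingers measure 114 mm over their backs; the gripper's body (76 mm by 85 mm) begins 54 mm behind the grasp point. The pads swing forward as they close: fully open they stand 13 mm farther back than shut.
Start: joints at [-1.399, 0.527, 1.433, -0, 1.181, -0.178], TCP at [0.214, -0.587, 0.191] pointing down, gripper open.
Joint ranges: [-3.08, 3.08], [-0.75, 2.2], [0.22, 2.44], [-1.43, 4.57], [0, 2.65], [-2.85, 2.85]. Speed limits (rad/s): [2.79, 2.79, 3.14, 3.14, 3.14, 3.14].

INTERFACE

Orientations are given as a unit quaternion [x, y, z, w].
In Python, from station import sense, snapshot, camera_params, sign_off gives the robot as it stands.
- The arm moves only by the shell command python3 -m handwheel 'ROWS' [OPENING] [FORCE]. ROWS is JSON, a list that holds one entry, the list of rows, each a list of 4 numbers: the shift along the tool's x, y, z in units of 25 mm (1.0 is 25 mm), then the turn about the tool's z in units of 6 degrees (1.0 is 6 degrees). A call has 1 to 20 rows; each row shifts and turns the commanded pose from where the row before left it, along the tool's axes as they then stand; what a row does not reach is not made up. A row lasts 1/8 s, in which the tool goes at most 62.5 mm and 10.7 degrees, less where a joint would pass 70% of its speed; a pose out of reach is approached as far as the arm can. A call is refused whole if a number of a shift passes 1 or a number of a turn 1, either way. A call with a gripper value outside its range is refused whole. OPENING is the finger opening in mm, from 0 to 85.4, set as the call begins (- or left out, the last holds). The fingers move at their own pace and stop on an object; FORCE is the grip in N (left out, the last holds). Time passes only in rows, so rows that do not move let the fingers close. It gives the time, the measured TCP pose, the force, the opening and the grip force at its end, in the units of the state.
- sense(): the state, without advancing time (a new reading comes with each control period).
- snapshot(name): name is "side" or "top"; returns (picture, depth): 420x560x3 uint8, red, green, blue; 420x560 float32, m along the optical axis (not along the pixel's ray), 0 where there is no reading.
- camera_params(name): a dict with "mtx" (3x3 intrinsics, pixels), "D" ([k1, k2, p1, p2, k3] as OpenCV has them; the pictures are not rectified), "extrinsics" (4x4, takes a point from camera to world coordinates). Camera axes: x right, y up, looking along -z (the intrinsics and any distortion apply to the point x, -y, -z); pixel columns grow to the right and rows downward; lengths in m; the calibration is good to about 2 mm. A picture is of the moment at which its call begins. camera_params takes no time and is no camera call.
- sign_off(): hands the job in; it is judged then, once.
The state is a dict: "t": time; "q": joint angles; "qd": joint speeds; "tau": joint torques, N m; "tcp_pos": TCP position; "tool_rot": TCP orientation; "force": force on the tool from outside, world axes, zero at the start; "ft_torque": the same for the moment, N m; "finger_gap": opening from 0.0 (shut) to 1.0 (fully open); "gripper_force": force on a finger pad.
Only numpy, scipy, OpenCV 4.12 (cv2) and the standard library are available. Lean on these libraries where they do the work, as an engineer would, in place of code of your own. Each camera call takes 0.05 s, during which the arm holds its last target. There are 200 camera calls.

TASK

Power up the card crate: on the bench panel with the orange lever, slide the yellow-knobbed lock bar fully open, all the way to its stop, so that it no longer blocks the lever, and then throw the orange lever all the way over to the green ON end and let go. The lever cannot move until the bar is out of its way. The panel with the blue lever is in use by somebody else: do not touch it.

Things in the scene. Friction and masses are not known exactly. Their poses are not given: they have to be found in the camera images.
- orange_panel: The panel to use: grey box 160 (x) x 220 (y) x 45 mm high, fixed, orange lever grip and front stripe. Origin: centre of its underside, on the table; x runs from its OFF side (white mark, near the robot) to its ON side (green mark), y left, z up. mm below are in this frame. A guide under the lock bar (x -15 to 17, y -8 to 98) is 91 high; other fixed parts stay under 60.
- lock_bar (a joint): Slide q of the orange panel's lock bar, m: 0 closed (starts below 0.005), grows towards panel +y, 0.050 open at the stop; clears the lever from 0.025; about 2 N friction, stays put. Steel bar 20 wide (x -9 to 11), z 84 to 96, its end at y -66 + q behind (+x of) the lever. Its upright yellow grip block, 20 (x) x 24 (y), z 96 to 138, is centred at x 1, y 20 + q: pinch it across x.
- main_lever (a joint): Angle of the orange lever, rad: 0 OFF, leaning 0.5 to panel -x (starts below 0.04); 0.5 upright; 1.0 ON at its stop, leaning 0.5 to +x. Hinge line along y through x 0, y -50, z 50. Shaft 12 mm square, then a round grip, 22 in diameter, 60 to 100 mm from the hinge. Locked, it moves only to about 0.08. Friction 0.12 N m (2 N at the grip), stays where it is left.
- blue_panel: The panel to leave alone: the same box, lever and lock bar with the yellow grip block, but with a blue lever grip, a blue front stripe and a blank white card taped on top. Same size, frame and layout as the orange panel; it stands to the left or to the right of it.

How it is judged:
By the outcome, as a careful person would: the job done as asked, in the order asked, and still so for the second after the job is handed in, with the robot touching nothing.
It also fails if it takes over 38 s, if anything falls off the work surface, if the arm or the gripper's body presses on something with over 40 N, if the wrist force passes 120 N, or if a joint passes its speed limit or range.

## Working session

There is one attempt and no reset: what is moved stays moved. The work goes in short steps, Python scripts to look and compute and a shell command to move; the robot and the scene stay as the last step left them, time stands still between calls to the robot, and variables do not carry over. Pictures are saved under pics/ and viewed, at most 10 in all, crops included, and the job is handed in when it is done.

```bash
mkdir -p pics
cat > h.py <<'E'
import numpy as np, cv2
from station import sense, snapshot, camera_params
def save(name,f):
    p,d=snapshot(name); cv2.imwrite('pics/'+f+'.png',p[:,:,::-1]); np.save('pics/'+f+'.npy',d); return p,d
def world(name,d,uv):
    c=camera_params(name); uv=np.array(uv,float).reshape(-1,1,2)
    n=cv2.undistortPoints(uv,np.array(c['mtx']),np.array(c['D'])).reshape(-1,2)
    out=[]
    for (u,v),(x,y) in zip(uv.reshape(-1,2),n):
        z=d[int(round(v)),int(round(u))]
        out.append((np.array(c['extrinsics'])@[x*z,-y*z,-z,1])[:3])
    return np.array(out)
E
python3 - <<'E'
from h import *
for n in('top','side'): save(n,n+'0')
s=sense(); print(s['t'],s['tcp_pos'],s['tool_rot'],s['force'])
a=[cv2.imread(f'pics/{n}0.png') for n in('top','side')]
for n in('top','side'): print(np.round(camera_params(n)['extrinsics'],3))
E
```

```text
0.1 [ 0.21409193 -0.5864279   0.19053652] [ 9.84744457e-01  1.74004044e-01  7.60423108e-07 -9.73024767e-04] [ 0.31922909 -0.73892499  0.47127858]
[[ 0.021  0.997 -0.074  0.499]
 [-1.     0.021  0.003 -0.027]
 [ 0.005  0.074  0.997  1.056]
 [ 0.     0.     0.     1.   ]]
[[-0.997  0.033 -0.068  0.486]
 [-0.075 -0.537  0.84   0.684]
 [-0.009  0.843  0.538  0.542]
 [ 0.     0.     0.     1.   ]]
```

View pics/top0.png

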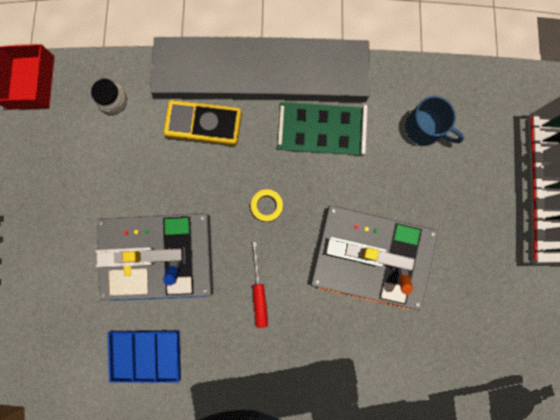

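View pics/side0.png

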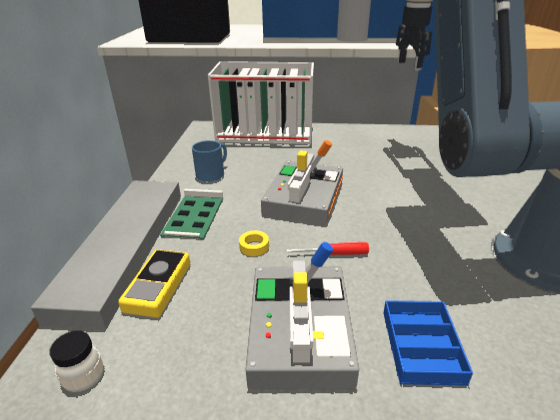

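Run:
```python
from h import *
im=cv2.imread('pics/top0.png')[190:325,295:455]
cv2.imwrite('pics/c.png',cv2.resize(im,None,fx=4.4,fy=4.4,interpolation=cv2.INTER_CUBIC))
d=np.load('pics/top0.npy')
# yellow pixels and top plane
p=cv2.imread('pics/top0.png'); 
hsv=cv2.cvtColor(p,cv2.COLOR_BGR2HSV)
v,u=np.mgrid[195:325,300:450]; uv=np.c_[u.ravel(),v.ravel()]
w=world('top',d,uv); hh=hsv[uv[:,1],uv[:,0]]
m=(abs(w[:,2]-.045)<.006)
# rectangle of everything 0.035+ high (panel)
pts=w[(w[:,2]>.038)&(w[:,2]<.06)][:,:2].astype(np.float32)
print(cv2.minAreaRect(pts*1000), np.median(w[m][:,2]))
y=(abs(hh[:,0].astype(int)-26)<5)&(hh[:,1]>150)&(w[:,2]>.12); print('yellow',y.sum(),w[y].mean(0),w[y].min(0),w[y].max(0))
o=(hh[:,0]<14)&(hh[:,1]>150)&(w[:,2]>.08); print('orange',o.sum(),w[o].mean(0),w[o].min(0),w[o].max(0))
```

```text
((510.6369934082031, -211.96685791015625), (220.93304443359375, 160.7984619140625), 78.05553436279297) 0.04358493152834586
yellow 132 [ 0.51588022 -0.1856937   0.14252582] [ 0.49870767 -0.19826411  0.12025248] [ 0.52589943 -0.02650341  1.05564549]
orange 197 [ 0.46412503 -0.2506078   0.12942842] [ 0.44608611 -0.26159338  0.08658984] [ 0.47912582 -0.24149444  0.14249087]
```

View pics/c.png

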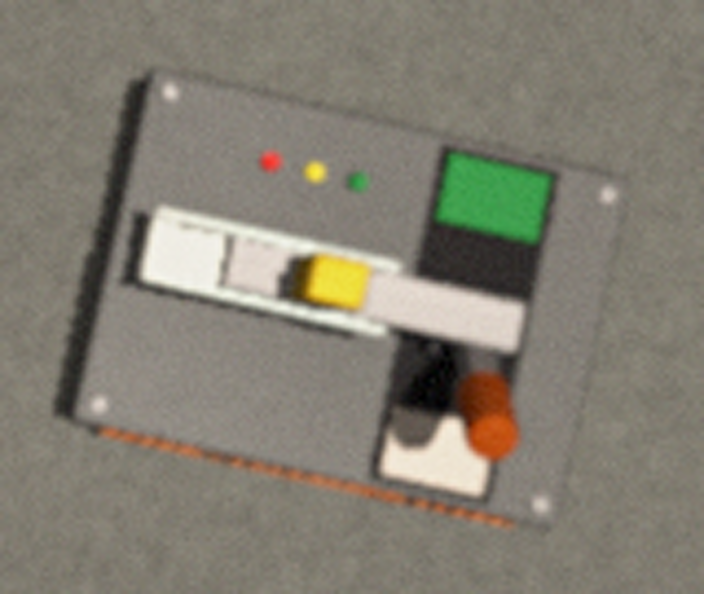

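The top view shows the orange panel's corners at about (328,207), (436,231), (420,308) and (312,284), with its yellow grip near (372,254) and its orange lever end near (406,287). The fitted rectangle is 221 x 161 mm, which matches the sizes given. The blue panel is to the left in the picture (+y).

```bash
cat > go.py <<'E'
import sys
from h import *
from scipy.spatial.transform import Rotation as R
C=np.array([.5106,-.2120,0]); P=R.from_euler('z',-11.94,degrees=True)
s=sense(); T=R.from_quat(s['tool_rot'])
t=np.array([float(a) for a in sys.argv[1:4]])/1000
print('t',s['t'],'panel tcp mm',np.round(P.inv().apply(s['tcp_pos']-C)*1000,1),'force panel',np.round(P.inv().apply(s['force']),1),'gap',s['finger_gap']*85.4,s['gripper_force'])
print('units',np.round(T.inv().apply(C+P.apply(t)-s['tcp_pos'])/.025,2),'toolx in panel deg',np.degrees(np.arctan2(*(P.inv()*T).apply([1,0,0])[[1,0]])), 'q6',s['q'][5])
E
python3 -m handwheel '[[[0,0,-0.3,-0.97],[0,0,-0.3,-0.97],[0,0,-0.3,-0.97],[0,0,-0.3,-0.97],[0,0,-0.3,-0.97],[0,0,-0.3,-0.97],[0,0,-0.3,-0.97],[0,0,-0.3,-0.97],[0,0,-0.3,-0.97],[0,0,-0.3,-0.95],[0,0,0,0]]]' 60
python3 go.py 1 22 250
```

```text
t: 1.48
tcp_pos: [0.2142, -0.5872, 0.2665]
tool_rot: [0.777, 0.63, -0.0, 0.0]
force: [0.3, -0.6, 0.6]
finger_gap: 0.704
gripper_force: 0.0
t 1.475 panel tcp mm [-212.3 -428.4  266.5] force panel [ 0.4 -0.6  0.6] gap 60.16089769393872 0.0
units [18.02  8.53  0.66] toolx in panel deg 89.99366043107219 q6 -1.1910111852233705
```

```bash
python3 -m handwheel '[[[0.9,0.43,0,0],[0.9,0.43,0,0],[0.9,0.43,0,0],[0.9,0.43,0,0],[0.9,0.43,0,0],[0.9,0.43,0,0],[0.9,0.43,0,0],[0.9,0.43,0,0],[0.9,0.43,0,0],[0.9,0.43,0,0],[0.9,0.43,0,0],[0.9,0.43,0,0],[0.9,0.43,0,0],[0.9,0.43,0,0],[0.9,0.43,0,0],[0.9,0.43,0,0],[0.9,0.42,0,0],[0.9,0.42,0,0],[0.9,0.42,0,0],[0.9,0.42,0,0]]]'
python3 go.py 1 22 108
```

```text
t: 3.98
tcp_pos: [0.5168, -0.1891, 0.2665]
tool_rot: [0.776, 0.63, 0.0, 0.0]
force: [0.7, -1.0, 0.1]
finger_gap: 0.704
gripper_force: 0.0
t 3.975 panel tcp mm [  1.3  23.7 266.5] force panel [ 0.9 -0.8  0.1] gap 60.09101082971752 0.0
units [-0.07 -0.01  6.34] toolx in panel deg 90.08112743409202 q6 -0.3469052338859481
```

```bash
python3 -m handwheel '[[[0,0,0.9,0],[0,0,0.9,0],[0,0,0.9,0],[0,0,0.9,0],[0,0,0.9,0],[0,0,0.9,0],[0,0,0.6,0],[0,0,0.3,0],[0,0,0,0]]]' 60
python3 - <<'E'
from h import *
p,d=snapshot('side'); cv2.imwrite('pics/s1.png',cv2.resize(p[100:240,220:380,::-1],None,fx=4,fy=4,interpolation=cv2.INTER_CUBIC))
E
python3 go.py 1 22 108
```

```text
t: 5.1
tcp_pos: [0.5163, -0.1906, 0.1088]
tool_rot: [0.776, 0.63, -0.0, -0.0]
force: [0.6, -0.6, -0.5]
finger_gap: 0.703
gripper_force: 0.0
t 5.15 panel tcp mm [  1.5  21.9 109.3] force panel [-0.7  0.1 -1. ] gap 59.8272737764017 0.0
units [ 0.   -0.02  0.05] toolx in panel deg 90.0661971331906 q6 -0.3495617700478969
```

View pics/s1.png

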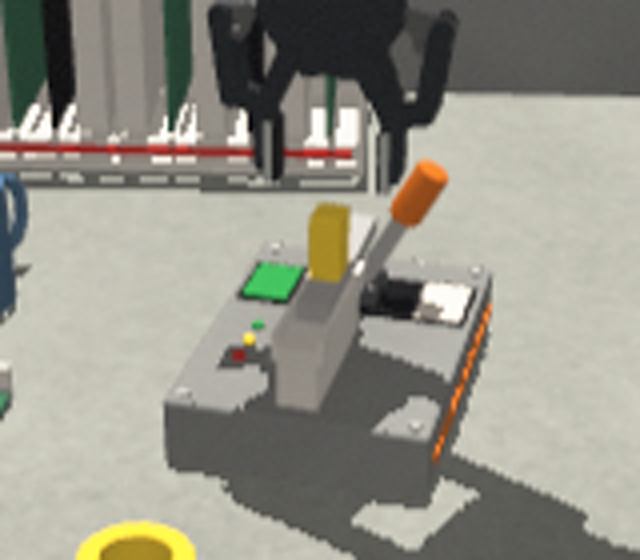

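The fingers look to be above or beyond the block: their tips are near full-image pixels (287,145) and (316,148), and the block top is near (302,152). I'll check depth before closing.

Run:
```python
from h import *
for n in('side','top'):
    c=camera_params(n); E=np.linalg.inv(c['extrinsics'])
    p=E@np.r_[sense()['tcp_pos'],1]
    q=cv2.projectPoints(np.array([[p[0],-p[1],-p[2]]]),np.zeros(3),np.zeros(3),np.array(c['mtx']),np.array(c['D']))[0].ravel()
    p_,d=save(n,n+'1'); print(n,'tcp pixel',q,'depth',-p[2])
    if n=='side':
        uv=[(287,142),(316,145),(302,154),(302,160),(324,146),(287,135)]; print(np.round(world(n,d,uv),3)); 
        d0=np.load('pics/side0.npy'); print(np.round(world(n,d0,[(302,154),(302,160),(324,147)]),3))
    else:
        cv2.imwrite('pics/t1.png',cv2.resize(p_[170:325,280:455,::-1],None,fx=3.8,fy=3.8,interpolation=cv2.INTER_CUBIC))
```

```text
side tcp pixel [300.95070004 163.2114272 ] depth 0.9701122987387029
[[ 0.55  -0.189  0.164]
 [ 0.482 -0.172  0.165]
 [ 0.514 -0.178  0.14 ]
 [ 0.514 -0.178  0.124]
 [ 0.462 -0.246  0.131]
 [ 0.549 -0.183  0.184]]
[[ 0.514 -0.177  0.14 ]
 [ 0.514 -0.176  0.125]
 [ 0.462 -0.246  0.128]]
top tcp pixel [370.53983859 253.48977929] depth 0.9454300683382733
```

View pics/t1.png

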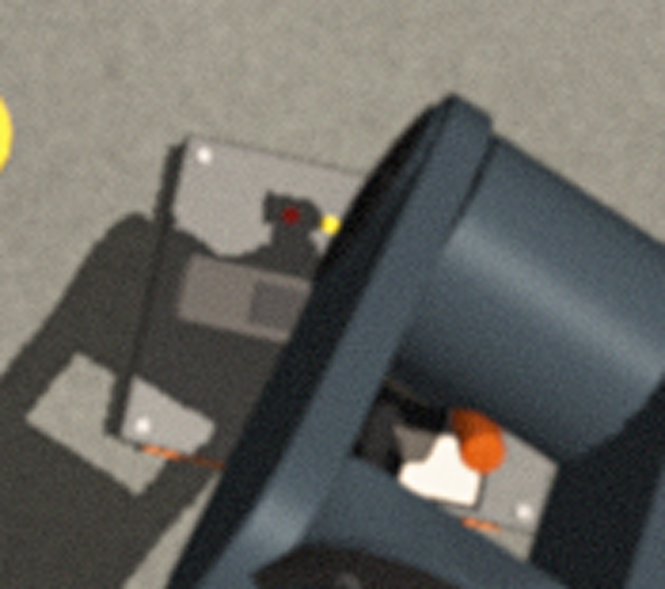

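```bash
python3 - <<'E'
from h import *
v,u=np.mgrid[30:180,260:450]; uv=np.c_[u.ravel(),v.ravel()]
for f,t in(('side0',[.214,-.587,.191]),('side1',[.5163,-.1905,.109])):
    d=np.load('pics/'+f+'.npy'); w=world('side',d,uv); r=w-np.array(t)
    m=(np.hypot(r[:,0],r[:,1])<.065)&(d[uv[:,1],uv[:,0]]>0)
    if f=='side1': # exclude static scene
        m&=abs(d-np.load('pics/side0.npy'))[uv[:,1],uv[:,0]]>.02
    z=r[m][:,2]*1000; print(f,m.sum(),np.histogram(z,bins=range(-120,200,10)))
E
python3 - <<'E'
from station import sense
s=sense();print(s['t'],s['q'],s['tcp_pos'],s['qd'])
E
```

```text
side0 1194 (array([ 0,  0,  0,  0,  0,  0,  0,  0,  0,  0,  0,  0,  0,  0,  0,  0,  0,
       22, 51, 59, 58, 52, 53, 70, 89, 94, 86, 60,  0,  0,  0]), array([-120, -110, -100,  -90,  -80,  -70,  -60,  -50,  -40,  -30,  -20,
        -10,    0,   10,   20,   30,   40,   50,   60,   70,   80,   90,
        100,  110,  120,  130,  140,  150,  160,  170,  180,  190]))
side1 3925 (array([  0,   0,   0,   0,   0,   0,   0,   0,   0,   0,   0,   0,   0,
         0,   0,   0,   4,  43,  61,  65,  58, 113, 154, 161, 178, 192,
       256, 232,  82, 143, 165]), array([-120, -110, -100,  -90,  -80,  -70,  -60,  -50,  -40,  -30,  -20,
        -10,    0,   10,   20,   30,   40,   50,   60,   70,   80,   90,
        100,  110,  120,  130,  140,  150,  160,  170,  180,  190]))
5.25 [-5.56979562e-01  5.40195587e-01  1.69876669e+00 -1.41508980e-05
  9.01015984e-01 -3.49643612e-01] [ 0.51683009 -0.19109596  0.10963345] [-0.00072844 -0.00201357  0.00067195 -0.00135052 -0.00219855 -0.00079787]
```

Both pictures put the real fingertips about 40 mm above what the reported TCP implies, after allowing for the finger swing. In the same images the block top measures 140 mm, against 138 expected. So I treat the reported TCP as 40 mm too low. I'll go down in small steps, watch the force, and look again.

```bash
python3 -m handwheel '[[[0,0,0.4,0],[0,0,0.4,0],[0,0,0.4,0],[0,0,0.3,0],[0,0,0,0]]]' 60
python3 - <<'E'
from h import *
p,d=save('side','side2'); cv2.imwrite('pics/s2.png',cv2.resize(p[100:240,220:380,::-1],None,fx=4,fy=4,interpolation=cv2.INTER_CUBIC))
E
python3 go.py 1 22 68
```

```text
t: 5.88
tcp_pos: [0.5157, -0.1905, 0.0704]
tool_rot: [0.776, 0.63, -0.0, -0.001]
force: [0.0, 0.8, 0.0]
finger_gap: 0.702
gripper_force: 0.0
t 5.925 panel tcp mm [ 0.9 22.  71. ] force panel [0.7 1.  0.5] gap 59.88828370946008 0.0
units [-0.    0.    0.12] toolx in panel deg 90.06287033568042 q6 -0.34978694878595284
```

View pics/s2.png

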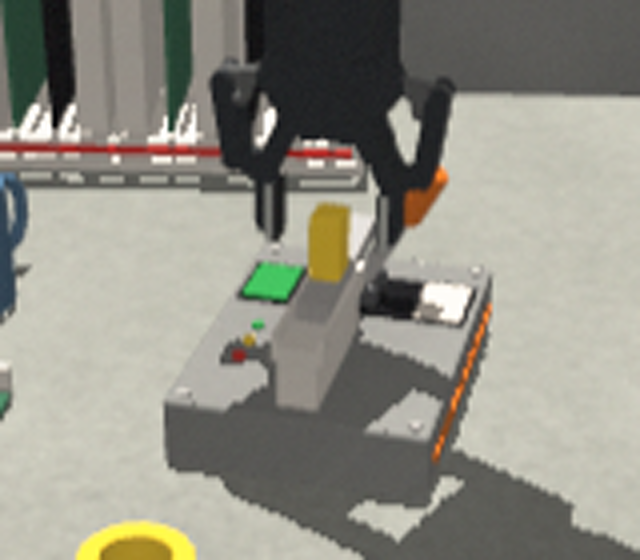

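The fingers now straddle the block: tips are at about (288,160) and (316,162) in the full image, with the block between them at columns 297–307. Closing.

```bash
python3 -m handwheel '[[[0,0,0,0],[0,0,0,0],[0,0,0,0],[0,0,0,0],[0,0,0,0],[0,0,0,0]]]' 10 30
python3 go.py 1 72 71
```

```text
t: 6.68
tcp_pos: [0.5154, -0.1906, 0.0719]
tool_rot: [0.776, 0.63, -0.0, -0.001]
force: [-3.9, 1.1, 5.7]
finger_gap: 0.229
gripper_force: 30.9
t 6.675 panel tcp mm [ 0.2 22.  71.9] force panel [-4.1  0.3  5.7] gap 19.54302238072804 30.863272547721863
units [2.   0.03 0.04] toolx in panel deg 90.07759390190027 q6 -0.34976269170563845
```

```bash
python3 -m handwheel '[[[0.3,0,0,0],[0.3,0,0,0],[0.3,0,0,0],[0.3,0,0,0],[0.3,0,0,0],[0.3,0,0,0],[0,0,0,0]]]'
python3 go.py 1 72 71
```

```text
t: 7.55
tcp_pos: [0.5248, -0.1459, 0.0719]
tool_rot: [0.776, 0.63, -0.0, -0.001]
force: [-2.3, 2.4, 5.6]
finger_gap: 0.227
gripper_force: 30.9
t 7.55 panel tcp mm [ 0.2 67.6 71.9] force panel [-2.7  1.9  5.6] gap 19.357146604682935 30.87153911590576
units [0.17 0.03 0.04] toolx in panel deg 90.08559773686771 q6 -0.26983312287640654
```

```bash
python3 -m handwheel '[[[0.1,0,0,0],[0.1,0,0,0],[0.1,0,0,0],[0.05,0,0,0],[0,0,0,0]]]'
python3 go.py 1 72 71
```

```text
t: 8.18
tcp_pos: [0.5249, -0.1458, 0.0718]
tool_rot: [0.775, 0.632, -0.005, 0.003]
force: [-13.5, -23.7, 2.8]
finger_gap: 0.224
gripper_force: 30.5
t 8.175 panel tcp mm [ 0.3 67.7 71.8] force panel [ -8.3 -26.    2.8] gap 19.099408392352125 30.53598403930664
units [0.17 0.03 0.03] toolx in panel deg 90.29032436411053 q6 -0.25363579105303513
```

```bash
python3 -m handwheel '[[[-0.15,0,0,0],[-0.15,0,0,0],[0,0,0,0]]]'
python3 go.py 1 72 71
python3 -m handwheel '[[[0,0,0,0],[0,0,0,0],[0,0,0,0],[0,0,-0.4,0],[0,0,-0.8,0],[0,0,-0.8,0],[0,0,-0.8,0],[0,0,0,0]]]' 50
python3 - <<'E'
from h import *
for n in('side','top'):
  p,d=save(n,n+'3')
  hsv=cv2.cvtColor(p,cv2.COLOR_RGB2HSV)
  v,u=np.mgrid[100:330,250:455]; uv=np.c_[u.ravel(),v.ravel()]; w=world(n,d,uv); h=hsv[uv[:,1],uv[:,0]]
  y=(abs(h[:,0].astype(int)-26)<6)&(h[:,1]>130)&(w[:,2]>.1)&(w[:,2]<.15)
  from scipy.spatial.transform import Rotation as R
  q=R.from_euler('z',11.94,degrees=True).apply(w-[.5106,-.2120,0])*1000
  if y.sum(): print(n,y.sum(),np.percentile(q[y],[2,50,98],axis=0).round(1))
  d0=np.load(f'pics/{n}0.npy');p0=cv2.cvtColor(cv2.imread(f'pics/{n}0.png'),cv2.COLOR_BGR2HSV)
  w=world(n,d0,uv);h=p0[uv[:,1],uv[:,0]];y=(abs(h[:,0].astype(int)-26)<6)&(h[:,1]>130)&(w[:,2]>.1)&(w[:,2]<.15)
  q=R.from_euler('z',11.94,degrees=True).apply(w-[.5106,-.2120,0])*1000
  print('before',n,np.percentile(q[y],[2,50,98],axis=0).round(1))
  if n=='side': cv2.imwrite('pics/s3.png',cv2.resize(p[80:240,200:380,::-1],None,fx=3.6,fy=3.6,interpolation=cv2.INTER_CUBIC))
E
```

```text
t: 8.55
tcp_pos: [0.5248, -0.1461, 0.0719]
tool_rot: [0.776, 0.63, -0.001, -0.0]
force: [-3.8, -1.8, 5.5]
finger_gap: 0.226
gripper_force: 30.9
t 8.55 panel tcp mm [ 0.3 67.4 71.9] force panel [-3.4 -2.6  5.5] gap 19.26696042758587 30.85909277200699
units [0.19 0.03 0.04] toolx in panel deg 90.07867502475281 q6 -0.2680406303893307
t: 9.55
tcp_pos: [0.5273, -0.1461, 0.1434]
tool_rot: [0.776, 0.63, 0.001, 0.002]
force: [-0.0, 0.4, 0.3]
finger_gap: 0.584
gripper_force: 0.0
side 555 [[-114.6   69.9  101.8]
 [-101.4  447.5  128.1]
 [   5.6  453.8  140.6]]
before side [[-114.7   21.7  101.5]
 [-101.5  447.6  127.3]
 [   7.   453.6  140.8]]
before top [[-8.600e+00  1.410e+01  1.095e+02]
 [-1.000e-01  2.650e+01  1.355e+02]
 [ 8.900e+00  3.600e+01  1.395e+02]]
```

View pics/s3.png

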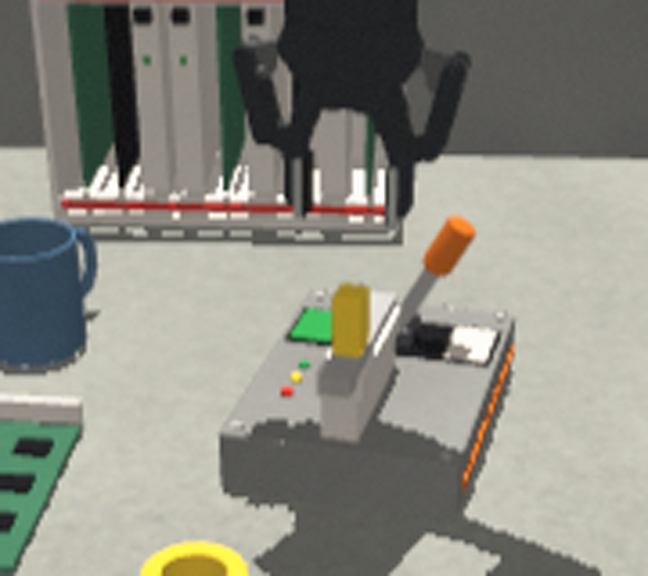

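The block has moved towards +y; its top is now near (297,160) in the full image. I'll measure by how much.

```bash
python3 - <<'E'
from h import *
from scipy.spatial.transform import Rotation as R
v,u=np.mgrid[130:200,280:330]; uv=np.c_[u.ravel(),v.ravel()]
for f in('side0','side3'):
  p=cv2.imread(f'pics/{f}.png'); hsv=cv2.cvtColor(p,cv2.COLOR_BGR2HSV); d=np.load(f'pics/{f}.npy')
  w=world('side',d,uv);h=hsv[uv[:,1],uv[:,0]]
  q=R.from_euler('z',11.94,degrees=True).apply(w-[.5106,-.2120,0])*1000
  y=(abs(h[:,0].astype(int)-26)<6)&(h[:,1]>130)&(q[:,2]>102)&(q[:,2]<132)
  print(f,y.sum(),np.median(q[y],axis=0),q[y][:,0].min(),q[y][:,0].max())
E
python3 go.py -100 -50 140
```

```text
side0 114 [ -3.23274217  34.60403762 117.50605464] -11.610398191756168 9.352872713856714
side3 111 [ -3.81571275  80.51671605 116.24925055] -11.949185124766595 8.331104911535567
t 9.65 panel tcp mm [  1.   68.2 141.4] force panel [-0.5 -0.6 -0.4] gap 50.45519003087983 0.0
units [-4.73 -4.04  0.06] toolx in panel deg 90.06719483035684 q6 -0.2676568411581985
```

The block moved 46 mm from q≈3–4 mm, then stopped dead against 26 N, so the bar is at its stop. Next I shut the fingers and go to the OFF side of the lever.

```bash
python3 -m handwheel '[[[-0.5,-0.4,-0.3,0],[-0.85,-0.6,0,0],[-0.85,-0.6,0,0],[-0.85,-0.6,0,0],[-0.85,-0.7,0,0],[-0.8,-0.6,0,0],[0,0,0,0],[0,0,0,0]]]' 0 20
python3 go.py -88 -50 78
```

```text
t: 10.65
tcp_pos: [0.4157, -0.2425, 0.1488]
tool_rot: [0.777, 0.63, 0.0, -0.0]
force: [1.0, 0.6, 0.1]
finger_gap: 0.004
gripper_force: 0.0
t 10.65 panel tcp mm [-86.5 -49.4 148.8] force panel [0.8 0.8 0.1] gap 0.31564255843748457 0.0
units [-0.02 -0.06  2.83] toolx in panel deg 90.01835196229568 q6 -0.5529932496962506
```

Down to a real tip height of about 118 mm, then a look.

```bash
python3 -m handwheel '[[[0,-0.06,0.6,0],[0,0,0.8,0],[0,0,0.8,0],[0,0,0.6,0],[0,0,0,0]]]'
python3 - <<'E'
from h import *
p,d=save('side','side4'); cv2.imwrite('pics/s4.png',cv2.resize(p[80:240,220:400,::-1],None,fx=3.6,fy=3.6,interpolation=cv2.INTER_CUBIC))
E
python3 go.py 12 -50 78
```

```text
t: 11.28
tcp_pos: [0.4143, -0.241, 0.078]
tool_rot: [0.776, 0.631, -0.0, -0.001]
force: [1.0, 0.4, -0.2]
finger_gap: 0.0
gripper_force: 0.0
t 11.325 panel tcp mm [-87.7 -48.7  78.6] force panel [-1.   0.3  0.3] gap 0.32410333262725316 0.0
units [-0.06  3.99  0.02] toolx in panel deg 90.12552292581002 q6 -0.5547284823225184
```

View pics/s4.png

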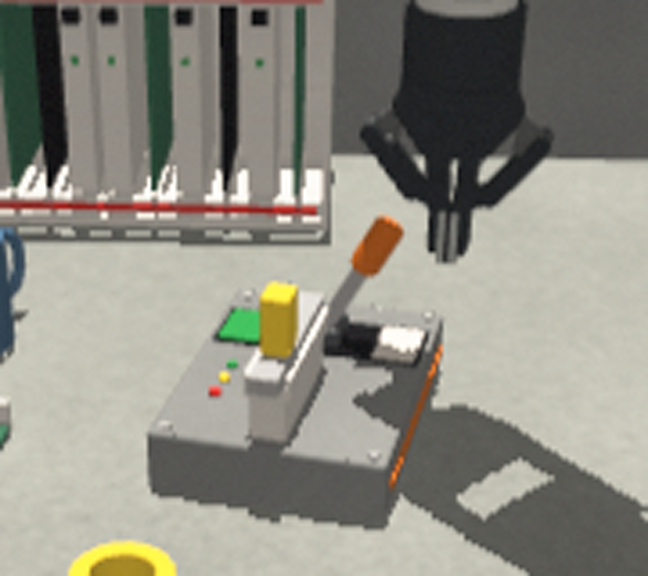

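The shut fingertips at about (343,152) stand beside the orange grip, which spans (316–332, 140–157), level with its lower half. Pushing towards ON.

```bash
python3 -m handwheel '[[[-0.05,0.3,0,0],[0,0.4,0,0],[0,0.4,0,0],[0,0.4,0,0],[0,0.4,0,0],[0,0.4,0,0],[0,0.4,0,0],[0,0.4,0,0],[0,0.4,0,0],[0,0,0,0]]]'
python3 go.py 12 -50 78
```

```text
t: 12.58
tcp_pos: [0.5013, -0.262, 0.0788]
tool_rot: [0.776, 0.63, 0.0, 0.001]
force: [0.2, 0.6, 0.3]
finger_gap: 0.001
gripper_force: 0.0
t 12.575 panel tcp mm [  1.2 -50.8  78.8] force panel [0.1 0.7 0.3] gap 0.0992702582350824 0.0
units [0.03 0.43 0.03] toolx in panel deg 90.07222809121211 q6 -0.47256665802389103
```

```bash
python3 -m handwheel '[[[0,0.2,0,0],[0,0.2,0,0],[0,0.1,0,0],[0,0,0,0]]]'
python3 go.py 12 -50 78
python3 - <<'E'
from h import *
p,d=save('side','side5'); cv2.imwrite('pics/s5.png',cv2.resize(p[80:240,200:380,::-1],None,fx=3.6,fy=3.6,interpolation=cv2.INTER_CUBIC))
E
```

```text
t: 13.08
tcp_pos: [0.5126, -0.2642, 0.079]
tool_rot: [0.777, 0.63, 0.0, 0.0]
force: [0.9, 0.2, -0.2]
finger_gap: 0.001
gripper_force: 0.2
t 13.075 panel tcp mm [ 12.7 -50.7  79. ] force panel [ 0.8  0.4 -0.2] gap 0.1142350410682804 0.15051865484565496
units [ 0.03 -0.03  0.04] toolx in panel deg 90.05709017639295 q6 -0.4625431797466486
```

View pics/s5.png

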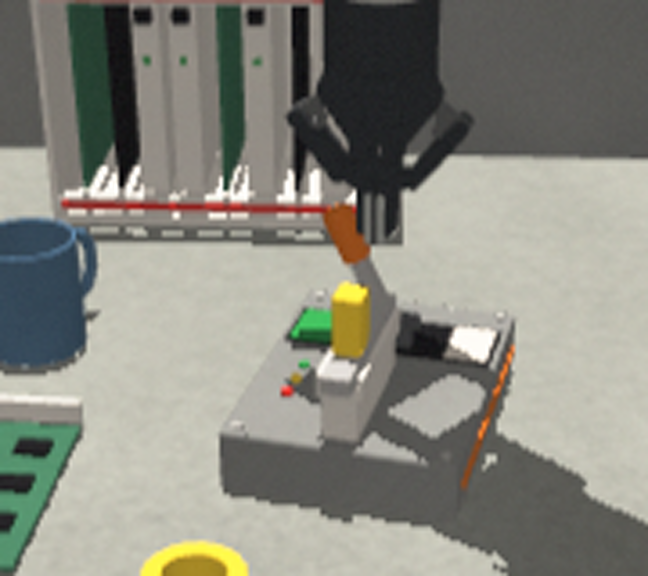

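The lever has passed upright, with its grip at about (296,145), but it is not yet at the end. I keep pushing until the stop shows in the force.

```bash
python3 -m handwheel '[[[0,0.2,0,0],[0,0.2,0,0],[0,0,0,0]]]'
python3 go.py 12 -50 78
python3 -m handwheel '[[[0,0.1,0,0],[0,0.1,0,0],[0,0,0,0]]]'
python3 go.py 12 -50 78
```

```text
t: 13.5
tcp_pos: [0.5165, -0.2646, 0.0786]
tool_rot: [0.776, 0.631, -0.003, -0.005]
force: [-12.1, -0.6, 6.8]
finger_gap: 0.0
gripper_force: 7.0
t 13.5 panel tcp mm [ 16.6 -50.2  78.6] force panel [-11.7  -3.1   6.8] gap 0.011531907870233239 6.982407867908478
units [ 0.01 -0.18  0.03] toolx in panel deg 90.16750572001274 q6 -0.4545035041431349
t: 13.88
tcp_pos: [0.5164, -0.2644, 0.0785]
tool_rot: [0.776, 0.631, -0.006, -0.009]
force: [-22.1, -1.0, 12.5]
finger_gap: 0.001
gripper_force: 12.5
t 13.875 panel tcp mm [ 16.6 -50.1  78.5] force panel [-21.4  -5.5  12.5] gap 0.07114559878360771 12.463332116603851
units [ 0.   -0.18  0.03] toolx in panel deg 90.2266476354754 q6 -0.4506529815670127
```

The lever is at its stop: the force rose to 22 N with no further movement. I back off, rise clear and check both joints.

```bash
python3 -m handwheel '[[[0,-0.4,0,0],[0,-0.8,0,0],[0,-1,0,0],[0,-1,0,0],[0,-0.5,-0.5,0],[0,0,-1,0],[0,0,-1,0],[0,0,-1,0],[0,-0.5,-1,0],[-1,-1,0,0],[-1,-1,0,0],[-1,-1,0,0],[0,0,0,0]]]'
python3 - <<'E'
from h import *
from scipy.spatial.transform import Rotation as R
p,d=save('side','side6'); cv2.imwrite('pics/s6.png',cv2.resize(p[100:240,220:380,::-1],None,fx=4,fy=4,interpolation=cv2.INTER_CUBIC))
hsv=cv2.cvtColor(p,cv2.COLOR_RGB2HSV)
v,u=np.mgrid[120:200,270:350]; uv=np.c_[u.ravel(),v.ravel()]
w=world('side',d,uv);h=hsv[uv[:,1],uv[:,0]].astype(int)
q=R.from_euler('z',11.94,degrees=True).apply(w-[.5106,-.2120,0])*1000
y=(abs(h[:,0]-26)<6)&(h[:,1]>130)&(q[:,2]>102)&(q[:,2]<132); print('block',np.median(q[y],axis=0))
o=(h[:,0]<16)&(h[:,1]>150)&(q[:,2]>90)&(abs(q[:,1]+40)<25); c=np.median(q[o],axis=0)
print('grip',o.sum(),c,'lever',np.arctan2(c[0],c[2]-50)+.5)
E
```

```text
t: 15.5
tcp_pos: [0.3349, -0.3055, 0.1926]
tool_rot: [0.778, 0.629, -0.0, 0.002]
force: [0.3, 0.1, -0.0]
finger_gap: 0.003
gripper_force: 0.0
block [ -3.72125137  80.10777751 116.76272555]
grip 130 [ 34.37255777 -42.25533707 126.27471243] lever 0.9233873456983821
```

View pics/s6.png

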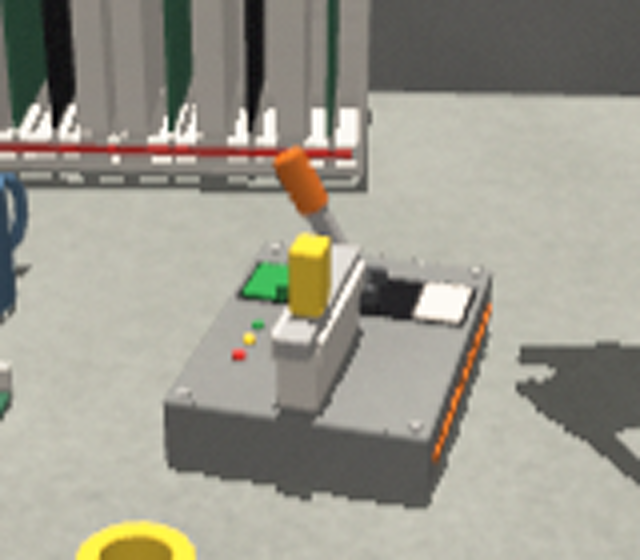

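The lever grip is at about (294,145), leaning to the green end, and the bar's block sits at its open stop at about (297,168). The x reading runs about 4 mm low on the block too, which puts the lever at about 0.98 rad. The arm is clear, so I'm handing in.

```bash
python3 -c "
from station import sign_off
print(sign_off())"
```

```text
the job is handed in; nothing more can be done
None
```

I handed the job in at about 15.6 s: the orange panel's lock bar is slid open to its stop, the orange lever is thrown to its ON stop and released, the arm is clear, and the blue panel was not touched.

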